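Snap the green circuit board onto its standoffs

ROBOT

A 6-joint arm with a two-finger parallel gripper is mounted at the origin on a cart in front of the work surface, level with it; the furniture and walls round the work are solid. World frame = base frame: x ahead of the robot, y to its left, z up, the work surface at z = 0. Lengths are in m, angles in rad, forces in N, time in s.
With the tool pointing down it reaches from about 0.35 to 0.975 m from the base axis. Payload 17.4 kg.
Tool frame: the origin (TCP) lies between the finger pads; the fingertips stand 25 mm ahead of it and the grasp point (between the pads) lies 6 mm ahead of it; z points along the fingers, y is the direction in which the jaws open and shut (so a half turn about z gives the same grasp; the last joint's range is limited). The gripper opens to 85 mm and grips with 20 to 120 N. Pads are 22 mm wide; open, the fingers measure 114 mm over their backs; the gripper's body (76 mm by 85 mm) begins 54 mm behind the grasp point. The pads swing forward as they close: fully open they stand 13 mm farther back than shut.
Start: joints at [1.132, 0.116, 1.442, -0, 1.584, -0.038], TCP at [0.263, 0.622, 0.225] pointing down, gripper open.
Joint ranges: [-2.83, 2.83], [-0.83, 2.19], [0.07, 2.5], [-1.14, 4.28], [0.01, 3], [-2.97, 2.97]. Speed limits (rad/s): [1.89, 1.89, 2.22, 3.14, 3.14, 3.14].

INTERFACE

Orientations are given as a rotation vector (axis times angle).
In Python, from bench import get_state, snapshot, sign_off gives the robot as it stands.
- The arm moves only by the tool step_arm, never from a script. Its arguments are lists of equal length, an entry for each row: "xyz": the shift along the tool's x, y, z in units of 25 mm (1.0 is 25 mm), a list of three; "roll": the turn about the tool's z in degrees; "hand": the opening, from 0 (shut) to 1 (fully open). A call has exactly 10 rows; each row shifts and turns the commanded pose from where the row before left it, along the tool's axes as they then stand; what a row does not reach is not made up. A row lasts 1/10 s, in which the tool goes at most 50 mm and 8.59 degrees, less where a joint would pass 70% of its speed; a pose out of reach is approached as far as the arm can. A call is refused whole if a number of a shift passes 1 or a number of a turn 8.59, either way. A call with a gripper value outside its range is refused whole. The fingers move at their own pace and stop on an object; "newtons" is the grip in N (left out, the last holds). Time passes only in rows, so rows that do not move let the fingers close, or fill a call up. It gives the time, the measured TCP pose, the force and the opening at its end, in the units of the state.
- get_state(): the state, without advancing time (a new reading comes with each control period).
- snapshot(name): name is "scene" or "side" or "wrist"; returns a dict with "pixels" (400x640x3 uint8, blue, green, red), "depth" (400x640 float32, m along the optical axis (not along the pixel's ray), 0 where there is no reading), "vfov" (degrees; the focal length in pixels is half the picture's height over the tangent of half this angle, whatever the lens; pixels are square), "cx", "cy" (the principal point, pixels), "rvec" (rotation vector, rad) and "tvec" (3), from world to camera coordinates, as OpenCV has them. Camera axes: x right, y down, z forward; pixel columns grow to the right and rows downward; lengths in m; the calibration is good to about 2 mm. A picture is of the moment at which its call begins.
- sign_off(): hands the job in, once; it reports no verdict.
The state is a dict: "t": time; "joint_positions": joint angles; "qvel": joint speeds; "joint_torque": joint torques, N m; "eef_pos": TCP position; "orientation": TCP orientation; "wrist_force": force on the tool from outside, world axes, zero at the start; "ft_torque": the same for the moment, N m; "gripper_width": finger opening in m.
Only numpy, scipy, OpenCV 4.12 (cv2) and the standard library are available. Lean on these libraries where they do the work, as an engineer would, in place of code of your own. Each camera call takes 0.05 s, during which the arm holds its last target.

TASK

Two instrument housings stand open on the bench, each with a circuit board lying loose on top of its four snap standoffs. Press the green board down at both ends until all four standoffs have clicked through and it sits flat and fully home; press on the bare board beside the display, never on the display itself. Leave the blue board as it is, still loose on its standoffs, and move clear at the end.

Things in the scene. Friction and masses are not known exactly. Their poses are not given: they have to be found in the camera images.
- green_board: Green circuit board 140 (x) x 90 (y) x 3 mm, loose. Origin: centre of underside, z up. Corner holes (x +-60, y +-35) rest on sprung standoffs; underside now 27 to 28 mm over the bench, home at 20. White 18 mm press marks on bare board at x +-45, y 0 (within 10 mm is good). Pressed there, that end drops 7 mm, clicks at about 10 N and stops hard (go to 15 or 20 N); the other stays up. Display in the middle.
- green_display: Black display module fixed on the middle of the green board, 40 (board x) x 64 (board y) x 6 mm. Origin: centre of its underside, on the board's top face; axes as the board's. Not to be pressed.
- green_housing: Open grey housing under the green board, fixed to the bench, 160 (x) x 110 (y) mm, walls 18 mm high, clear of the board. Origin: centre of underside, on the bench; axes as the board's. Its 4 cream nylon standoffs at x +-60, y +-35 have shoulders 20 mm up, where the board comes to rest; their arrow heads, 13 mm wide, reach 3 mm above the board's top now, 11 mm when it is home.
- blue_board: Blue circuit board, otherwise the same as the green one, with its own display, loose on its own identical housing beside it; origin and axes likewise. Not to be pressed or moved.

How it is judged:
By the outcome, as a careful person would: the job done as asked, in the order asked, and still so for the second after the job is handed in, with the robot touching nothing.
It also fails if it takes over 45 s, if anything falls off the work surface, if the arm or the gripper's body presses on something with over 40 N, if the wrist force passes 120 N, or if a joint passes its speed limit or range.

## Working session

There is one attempt and no reset: what is moved stays moved. The work goes in short steps, Python scripts to look and compute and a tool call to move; the robot and the scene stay as the last step left them, time stands still between calls to the robot, and variables do not carry over. Pictures are saved under pics/ and viewed, and the job is handed in when it is done.

Besides the shell and the picture viewer there is one more tool, called after "Request:" by a JSON object that holds its "op" and its "data", one argument or row to a line. step_arm: Moves the arm, as the interface text tells. Its arguments: {"type":"object","properties":{"xyz":{"type":"array"},"roll":{"type":"array"},"hand":{"type":"array"},"newtons":{"type":"number"}},"required":["xyz","roll","hand"]}

```bash
mkdir -p pics
cat > h.py <<'E'
import numpy as np, cv2
from bench import get_state, snapshot, sign_off
def cam(n):
    s=snapshot(n); np.savez('last_%s.npz'%n,**s); return s
def world(s):
    d=s['depth']; h,w=d.shape; f=h/2/np.tan(np.radians(s['vfov'])/2)
    v,u=np.mgrid[:h,:w]
    P=np.stack([(u-s['cx'])*d/f,(v-s['cy'])*d/f,d],-1)
    R=cv2.Rodrigues(np.array(s['rvec'],float))[0]
    return (P-np.array(s['tvec']).ravel())@R
E
python3 - <<'E'
from h import *
s=get_state(); print(s)
for n in('scene','side','wrist'):
    c=cam(n); cv2.imwrite('pics/%s0.png'%n,c['pixels'])
E
```

```text
{'t': 0.0, 'joint_positions': array([ 1.13221410e+00,  1.16473097e-01,  1.44226898e+00,  9.20444641e-06,
        1.58399027e+00, -3.77893507e-02]), 'qvel': array([ 5.99451788e-04,  1.25631934e-05,  9.46060023e-04, -5.04687249e-05,
       -6.87973012e-06,  6.17875677e-04]), 'joint_torque': array([-1.07193933e-03, -7.31994295e+01, -6.32496572e+01,  7.29328167e-05,
        6.24076172e-03,  9.04315044e-06]), 'eef_pos': array([0.26326543, 0.62132907, 0.22426856]), 'orientation': array([-6.25303101e-01, -3.07844957e+00,  1.73612500e-03]), 'wrist_force': array([ 0.06713829,  0.26629571, -0.58929504]), 'ft_torque': array([0.00731435, 0.05047803, 0.00255606]), 'gripper_width': 0.08533329932785663}
```

View pics/scene0.png

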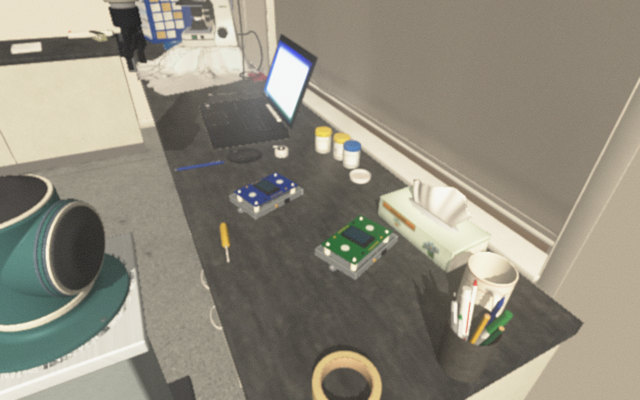

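View pics/side0.png

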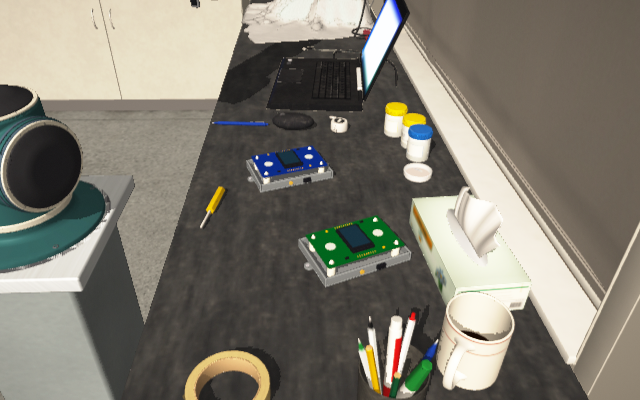

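View pics/wrist0.png

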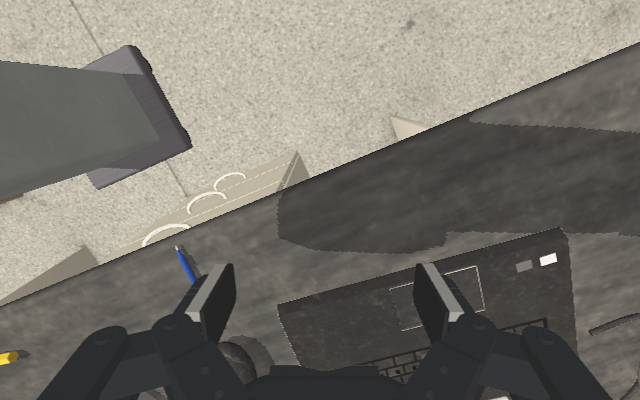

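Side view: the green board is centred near (354,240), with white press marks near (330,247) and (378,228). The blue board is near (290,165). Next I'll measure positions from both fixed cameras.

Run:
```python
from h import *
for n in('side','scene'):
    s=dict(np.load('last_%s.npz'%n)); W=world(s); p=s['pixels']; hsv=cv2.cvtColor(p,cv2.COLOR_BGR2HSV)
    for nm,lo,hi in(('green',45,80),('blue',105,130)):
        m=(hsv[...,0]>=lo)&(hsv[...,0]<=hi)&(hsv[...,1]>110)&(hsv[...,2]>50)&(W[...,2]>.02)&(W[...,2]<.042)&(s['depth']>0)&(W[...,0]>.3)&(np.abs(W[...,1])<.4)
        k,l,st,c=cv2.connectedComponentsWithStats(cv2.morphologyEx(m.astype(np.uint8),cv2.MORPH_CLOSE,np.ones((9,9))))
        i=1+np.argmax(st[1:,4]); m&=l==i
        Q=W[m]; r=cv2.minAreaRect(Q[:,:2].astype(np.float32)*1000)
        print(n,nm,m.sum(),r,np.percentile(Q[:,2],[5,50,95]))
        # white blobs in the hull
        hull=cv2.convexHull(np.argwhere(m)[:,::-1].astype(np.int32)); hm=np.zeros(m.shape,np.uint8); cv2.fillConvexPoly(hm,hull,1)
        w=(hm>0)&(hsv[...,1]<60)&(hsv[...,2]>150)
        k,l,st,c=cv2.connectedComponentsWithStats(w.astype(np.uint8))
        for i in range(1,k):
            if st[i,4]>8: print('  white',c[i].round(1),st[i,4],np.median(W[l==i],0).round(4))
    x=p[190:300,280:430] if n=='side' else p[200:290,300:410]
    cv2.imwrite('pics/crop_%s.png'%n,cv2.resize(x,None,fx=5,fy=5,interpolation=cv2.INTER_CUBIC))
```

```text
side green 1990 ((591.9354248046875, -113.77791595458984), (141.59164428710938, 93.0811538696289), 22.223913192749023) [0.0290068  0.03067072 0.03219183]
  white [374.6 219.2] 14 [ 0.6339 -0.0605  0.032 ]
  white [377.4 232.3] 56 [ 0.633  -0.0978  0.0311]
  white [312.8 236.5] 13 [ 0.523  -0.1058  0.0321]
  white [395.7 242.2] 16 [ 0.6598 -0.1258  0.0315]
  white [329.9 246. ] 64 [ 0.5498 -0.1316  0.0307]
  white [331.  261.8] 19 [ 0.549  -0.1703  0.031 ]
side blue 974 ((483.1424865722656, 157.4114990234375), (148.793212890625, 94.51699829101562), 19.545970916748047) [0.02903118 0.03093617 0.03266631]
  white [309. 148.] 9 [0.5248 0.207  0.0315]
  white [308.4 156.2] 33 [0.5219 0.1701 0.031 ]
  white [268.  163.5] 32 [0.4374 0.1408 0.031 ]
  white [265.7 172.9] 12 [0.4348 0.1025 0.0317]
scene green 738 ((589.7498779296875, -115.69774627685547), (135.03082275390625, 88.81657409667969), 20.491830825805664) [0.03047934 0.03195599 0.03340175]
  white [369.4 227.5] 43 [ 0.6334 -0.0977  0.0324]
  white [327.5 243.7] 14 [ 0.5229 -0.1048  0.0317]
  white [344.9 247.6] 48 [ 0.5505 -0.1321  0.0322]
  white [353.9 259.2] 15 [ 0.5485 -0.1698  0.0322]
scene blue 260 ((439.64947509765625, 140.9431915283203), (53.3491096496582, 86.6393814086914), 21.216379165649414) [0.03077749 0.03226601 0.03351224]
  white [239. 191.] 9 [0.4129 0.1698 0.032 ]
  white [252.1 194.3] 27 [0.438  0.1409 0.0326]
  white [255.7 202.2] 9 [0.435  0.1038 0.0322]
```

View pics/crop_side.png

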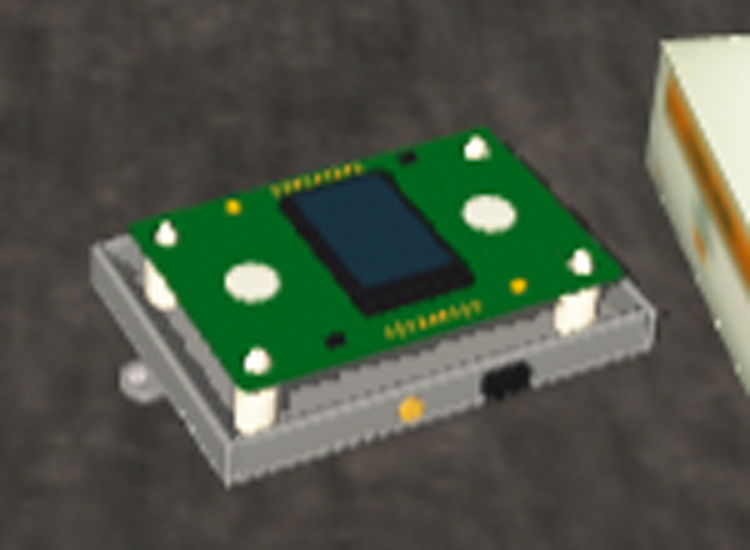

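Both cameras agree on the green press marks: A (0.550,-0.132) and B (0.633,-0.098). They are 90 mm apart with the top at about 31 mm, which matches the given sizes. The board yaw is 22.2°. I'll shut the gripper and roll by -45° to align the 22 mm tip width with board x.

Request:
{"op": "step_arm", "data": {
  "xyz": [
    [0,0,0],
    [0,0,0],
    [0,0,0],
    [0,0,0],
    [0,0,0],
    [0,0,0],
    [0,0,0],
    [0,0,0],
    [0,0,0],
    [0,0,0]
  ],
  "roll": [-7.5,-7.5,-7.5,-7.5,-7.5,-7.5,0,0,0,0],
  "hand": [0,0,0,0,0,0,0,0,0,0],
  "newtons": 40
}}

```text
t: 1.15
eef_pos: [0.2634, 0.6215, 0.225]
orientation: [0.597, -3.084, 0.0]
wrist_force: [0.2, -0.4, 0.1]
gripper_width: 0.0001
```

```bash
cat >> h.py <<'E'
def togo(x,y,z):
    s=get_state(); R=cv2.Rodrigues(np.array(s['orientation']))[0]
    d=R.T@(np.array([x,y,z])-s['eef_pos'])
    print('t',round(s['t'],2),'pos',s['eef_pos'].round(4),'F',s['wrist_force'].round(2),'w',round(s['gripper_width'],4))
    print('xyaw',np.degrees(np.arctan2(R[1,0],R[0,0])).round(2),'toolz',R[:,2].round(4),'units',(d/.025).round(3),'q',s['joint_positions'].round(2))
E
python3 -c "
from h import *
togo(.550,-.132,.15)"
```

```text
t 1.15 pos [0.2634 0.6215 0.225 ] F [ 0.16 -0.38  0.14] w 0.0001
xyaw -158.07 toolz [-0.e+00 -1.e-04 -1.e+00] units [  0.619 -32.241   3.   ] q [ 1.13  0.12  1.44  0.    1.58 -0.82]
```

Request:
{"op": "step_arm", "data": {
  "xyz": [
    [0,-1,0],
    [0,-1,0],
    [0,-1,0],
    [0,-1,0],
    [0,-1,0],
    [0,-1,0],
    [0,-1,0],
    [0,-1,0],
    [0,-1,0],
    [0,-1,0]
  ],
  "roll": [0,0,0,0,0,0,0,0,0,0],
  "hand": [0,0,0,0,0,0,0,0,0,0]
}}

```text
t: 2.15
eef_pos: [0.3574, 0.3888, 0.2251]
orientation: [-0.598, 3.084, 0.0]
wrist_force: [-0.5, 0.6, 0.6]
gripper_width: 0.0006
```

Request:
{"op": "step_arm", "data": {
  "xyz": [
    [0,-1,0],
    [0,-1,0],
    [0,-1,0],
    [0,-1,0],
    [0,-1,0],
    [0,-1,0],
    [0,-1,0],
    [0,-1,0],
    [0,-1,0],
    [0,-1,0]
  ],
  "roll": [0,0,0,0,0,0,0,0,0,0],
  "hand": [0,0,0,0,0,0,0,0,0,0]
}}

```text
t: 3.15
eef_pos: [0.4512, 0.157, 0.2252]
orientation: [-0.598, 3.084, 0.0]
wrist_force: [0.1, 0.5, 1.0]
gripper_width: -0.0002
```

Request:
{"op": "step_arm", "data": {
  "xyz": [
    [0,-1,0],
    [0,-1,0],
    [0,-1,0],
    [0,-1,0],
    [0,-1,0],
    [0,-1,0],
    [0,-1,0],
    [0,-0.5,0],
    [0,0,0],
    [0,0,0]
  ],
  "roll": [0,0,0,0,0,0,0,0,0,0],
  "hand": [0,0,0,0,0,0,0,0,0,0]
}}

```text
t: 4.15
eef_pos: [0.5211, -0.0154, 0.225]
orientation: [0.599, -3.084, -0.001]
wrist_force: [0.2, 0.1, -0.1]
gripper_width: -0.0003
```

```bash
python3 -c "
from h import *
togo(.550,-.132,.08)
s=cam('wrist');cv2.imwrite('pics/wrist1.png',s['pixels'])"
```

```text
t 4.15 pos [ 0.5211 -0.0154  0.225 ] F [ 0.23  0.07 -0.11] w -0.0003
xyaw -158.01 toolz [-2.e-04  3.e-04 -1.e+00] units [ 0.676 -4.761  5.797] q [-0.08 -0.22  1.77  0.    1.6  -2.03]
```

View pics/wrist1.png

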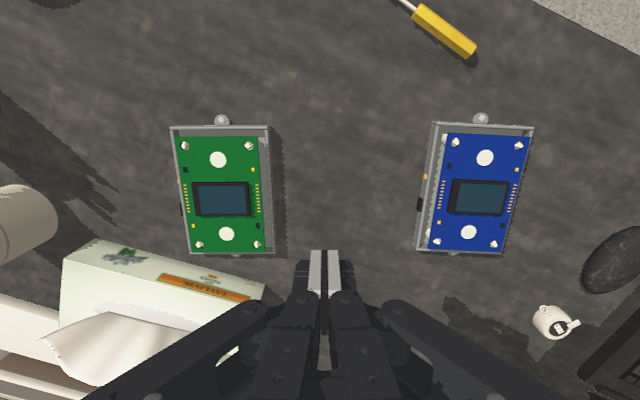

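The wrist view is clear. The green board's marks are at (218,159) and (227,234), and the shut fingers are at (325,270), clear of both boards. I'll cross-check the marks in this image.

Run:
```python
from h import *
s=dict(np.load('last_wrist.npz')); W=world(s); hsv=cv2.cvtColor(s['pixels'],cv2.COLOR_BGR2HSV)
w=((hsv[...,1]<70)&(hsv[...,2]>150)).astype(np.uint8); w[:130]=0;w[260:]=0
k,l,st,c=cv2.connectedComponentsWithStats(w)
for i in range(1,k):
    if 20<st[i,4]<600: print(c[i].round(1),st[i,4],np.median(W[l==i],0).round(4))
```

```text
[263.6 138. ] 42 [ 0.5173 -0.0927  0.0046]
[426.4 193.4] 204 [0.5037 0.1082 0.0177]
[443.8 137.5] 42 [0.4375 0.0981 0.0111]
[455.  141.7] 44 [0.4374 0.1039 0.0312]
[183.5 144.5] 30 [ 0.5508 -0.1688  0.0314]
[248.1 145.2] 45 [ 0.5252 -0.1033  0.0309]
[518.4 144.8] 40 [0.4146 0.1694 0.0314]
[433.8 195.4] 259 [0.5057 0.1248 0.0039]
[484.5 157.2] 226 [0.44   0.143  0.0306]
[217.7 159.2] 220 [ 0.5523 -0.1299  0.0306]
[ 11.3 189.5] 222 [ 0.6818 -0.348   0.0184]
[468.2 231.6] 177 [0.525  0.1722 0.0306]
[226.  233.4] 173 [ 0.636  -0.0961  0.0305]
[436.9 240.9] 34 [0.5501 0.1429 0.031 ]
[198.6 244. ] 36 [ 0.6617 -0.1229  0.0309]
[256.3 243.9] 31 [ 0.6357 -0.0582  0.031 ]
[493.4 243.8] 36 [0.5278 0.2085 0.0308]
[150.7 255.9] 161 [ 0.7168 -0.1822  0.0076]
[315.4 254.5] 95 [ 0.514  -0.023   0.2398]
[332.5 254.5] 91 [ 0.5109 -0.0155  0.2398]
```

All three cameras agree to about 3 mm. I'll use A (0.551,-0.131) and B (0.634,-0.097). Now going above A.

Request:
{"op": "step_arm", "data": {
  "xyz": [
    [0.12,-1,0],
    [0.12,-1,0],
    [0.12,-1,0],
    [0.12,-1,0],
    [0.14,-0.75,0],
    [0,0,1],
    [0,0,1],
    [0,0,1],
    [0,0,1],
    [0,0,1]
  ],
  "roll": [0,0,0,0,0,0,0,0,0,0],
  "hand": [0,0,0,0,0,0,0,0,0,0]
}}

```text
t: 5.2
eef_pos: [0.5514, -0.1305, 0.0992]
orientation: [-0.602, 3.083, -0.0]
wrist_force: [0.4, 0.8, -0.1]
gripper_width: 0.0003
```

```bash
python3 -c "
from h import *
togo(.551,-.131,.065)
s=cam('side');cv2.imwrite('pics/side2.png',cv2.resize(s['pixels'][120:300,240:480],None,fx=3,fy=3))"
```

```text
t 5.2 pos [ 0.5514 -0.1305  0.0992] F [ 0.45  0.83 -0.07] w 0.0003
xyaw -157.91 toolz [ 3.e-04  1.e-04 -1.e+00] units [ 0.023 -0.011  1.369] q [-0.28 -0.06  1.83  0.    1.37 -2.23]
```

View pics/side2.png

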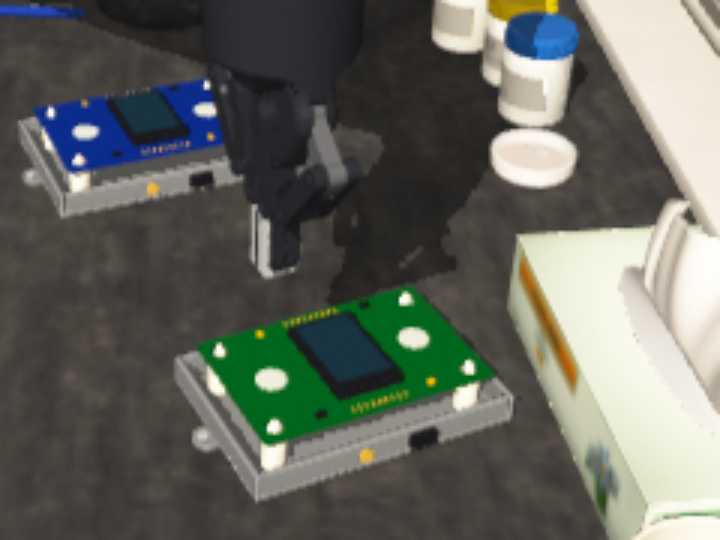

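The shut tips are about 40 mm above mark A. I'll come down to just above the board and then press in 1 mm steps.

Request:
{"op": "step_arm", "data": {
  "xyz": [
    [0,0,0.5],
    [0,0,0.5],
    [0,0,0.3],
    [0,0,0.1],
    [0,0,0.08],
    [0,0,0.04],
    [0,0,0.04],
    [0,0,0.04],
    [0,0,0.04],
    [0,0,0]
  ],
  "roll": [0,0,0,0,0,0,0,0,0,0],
  "hand": [0,0,0,0,0,0,0,0,0,0]
}}

```text
t: 6.25
eef_pos: [0.5515, -0.1317, 0.0589]
orientation: [0.6, -3.084, -0.0]
wrist_force: [0.5, 0.4, -0.8]
gripper_width: -0.0002
```

```bash
python3 -c "
from h import *
togo(.551,-.131,.048)
s=cam('side');cv2.imwrite('pics/side3.png',cv2.resize(s['pixels'][120:300,240:480],None,fx=3,fy=3))"
```

```text
t 6.25 pos [ 0.5515 -0.1317  0.0589] F [ 0.49  0.44 -0.81] w -0.0002
xyaw -157.97 toolz [-1.e-04  0.e+00 -1.e+00] units [0.007 0.031 0.436] q [-0.28 -0.02  1.86  0.    1.3  -2.23]
```

View pics/side3.png

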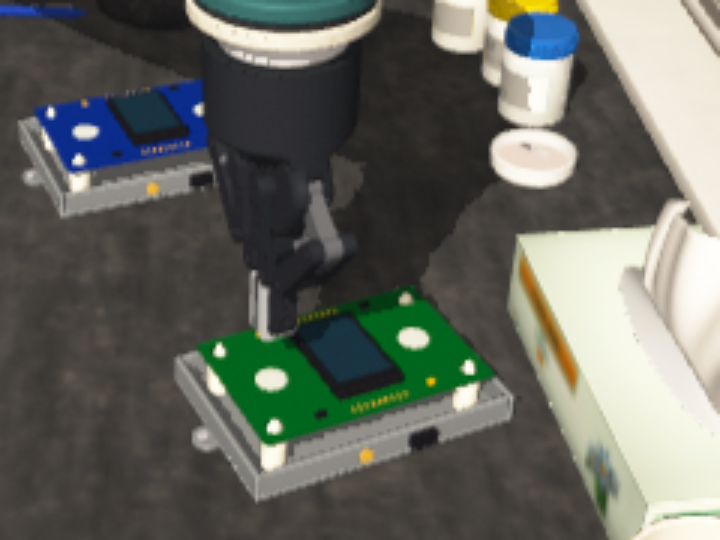

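The tips look displaced from mark A in this picture, about 45 crop pixels up, so I'm checking that before pressing.

Run:
```python
from h import *
st=get_state(); R=cv2.Rodrigues(np.array(st['orientation']))[0]; print(st['eef_pos'],st['wrist_force'])
cams={n:cam(n) for n in('side','scene','wrist')}
for n,s in cams.items():
    f=200/np.tan(np.radians(s['vfov'])/2); K=np.array([[f,0,s['cx']],[0,f,s['cy']],[0,0,1]])
    pts=np.array([st['eef_pos']+R[:,2]*.025,[.551,-.131,.031],[.634,-.097,.031]])
    pr=cv2.projectPoints(pts,np.array(s['rvec'],float),np.array(s['tvec'],float),K,None)[0].reshape(-1,2)
    print(n,pr.round(1).tolist(), (pr-[240,120]).round(1)[0]*3)
    W=world(s); im=s['pixels'].copy()
    if n=='side':
        for (u,v) in [(327,230),(330,230),(333,230),(330,225),(336,228),(330,218)]: print(u,v,W[v,u].round(4))
    for q in pr: cv2.circle(im,tuple(int(a) for a in q),2,(0,0,255),-1)
    cv2.imwrite('pics/%s4.png'%n,im)
```

```text
[ 0.55146207 -0.13166896  0.05896951] [-0.29812452  0.0772453   0.84181665]
side [[330.9, 244.6], [330.6, 245.8], [377.8, 232.0]] [272.7 373.8]
327 230 [ 0.5438 -0.1404  0.071 ]
330 230 [ 0.5483 -0.1428  0.0728]
333 230 [ 0.553  -0.143   0.0728]
330 225 [ 0.5478 -0.1462  0.0852]
336 228 [ 0.5577 -0.1429  0.0766]
330 218 [ 0.5476 -0.145   0.0979]
scene [[345.4, 246.7], [344.9, 247.6], [369.4, 227.7]] [316.2 380.1]
wrist [[324.5, 236.5], [325.8, 234.1], [326.1, 348.9]] [253.5 349.5]
```

View pics/wrist4.png

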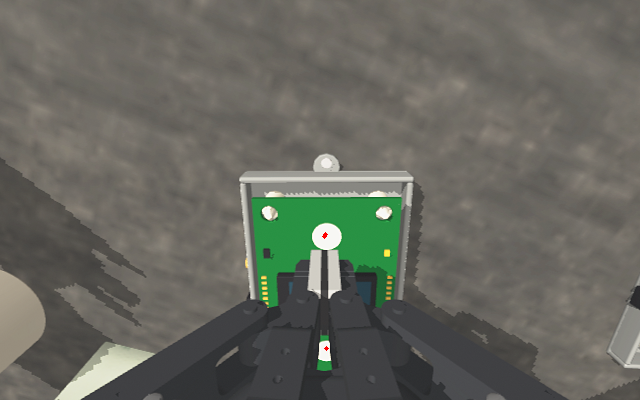

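View pics/scene4.png

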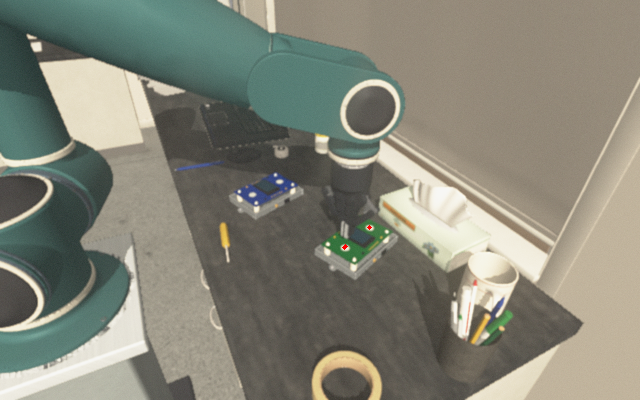

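Run:
```python
from h import *
st=get_state();R=cv2.Rodrigues(np.array(st['orientation']))[0]
for n in('side','wrist','scene'):
    s=dict(np.load('last_%s.npz'%n)); W=world(s); T=(W-st['eef_pos'])@R
    m=(s['depth']>0)&(np.abs(T[...,0])<.04)&(np.abs(T[...,1])<.04)&(W[...,2]>.044)&(T[...,2]>-.03)
    Q=T[m]; 
    if len(Q):
        print(n,len(Q),'toolz max',np.percentile(Q[:,2],[50,95,100]).round(4))
        B=Q[Q[:,2]>Q[:,2].max()-.006]; print(B.min(0).round(4),B.max(0).round(4))
s=dict(np.load('last_side.npz'))
cv2.imwrite('pics/z5.png',cv2.resize(s['pixels'][190:270,290:400],None,fx=7,fy=7,interpolation=cv2.INTER_NEAREST))
```

```text
side 161 toolz max [-0.0203 -0.0084 -0.0057]
[-0.0088 -0.008  -0.0115] [ 0.0124  0.006  -0.0057]
wrist 1173 toolz max [-0.0218 -0.0121 -0.0087]
[ 0.0048 -0.0124 -0.0146] [ 0.0103  0.0114 -0.0087]
scene 97 toolz max [-0.0213 -0.0105 -0.0076]
[ 0.0012 -0.006  -0.0134] [ 0.0125  0.006  -0.0076]
```

View pics/z5.png

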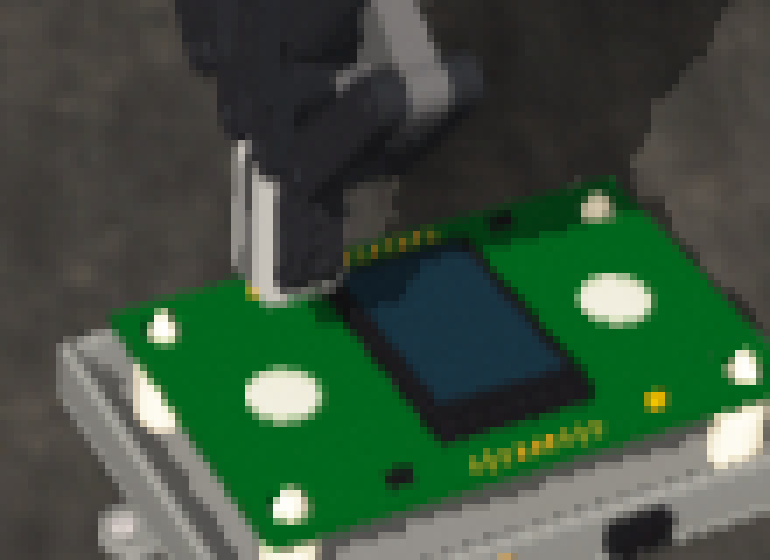

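The three cameras agree that the tips end about 7 mm behind the reported TCP, not 25 mm ahead of it. They are laterally centred over mark A, but about 35 mm above the board. I'll trust the images and force, descend 28 mm, and recheck.

Request:
{"op": "step_arm", "data": {
  "xyz": [
    [0,0,0.2],
    [0,0,0.2],
    [0,0,0.2],
    [0,0,0.2],
    [0,0,0.1],
    [0,0,0.1],
    [0,0,0.08],
    [0,0,0.04],
    [0,0,0],
    [0,0,0]
  ],
  "roll": [0,0,0,0,0,0,0,0,0,0],
  "hand": [0,0,0,0,0,0,0,0,0,0]
}}

```text
t: 7.45
eef_pos: [0.5516, -0.1317, 0.0311]
orientation: [-0.6, 3.084, -0.0]
wrist_force: [-0.1, -0.6, -0.3]
gripper_width: -0.0002
```

```bash
cat >> h.py <<'E'
def look(k):
    st=get_state();R=cv2.Rodrigues(np.array(st['orientation']))[0]
    togo(.551,-.131,.024)
    ims=[]
    for n in('side','wrist'):
        s=cam(n); W=world(s); T=(W-st['eef_pos'])@R
        m=(s['depth']>0)&(np.abs(T[...,0])<.02)&(np.abs(T[...,1])<.02)&(W[...,2]>.036)&(T[...,2]>-.03)
        if m.any(): print(n,'tipz tool',T[m][:,2].max().round(4),'world',W[m][:,2].min().round(4))
        c=s['pixels'][190:290,285:430] if n=='side' else s['pixels'][150:390,190:470]
        ims.append(cv2.resize(c,(int(c.shape[1]*380/c.shape[0]),380) if n=='side' else (240,206)))
    a=ims[0]; b=np.zeros((380,240,3),np.uint8); b[:206]=ims[1]
    cv2.imwrite('pics/%s.png'%k,np.hstack([a,b]))
E
python3 -c "
from h import *
look('k6')"
```

```text
t 7.45 pos [ 0.5516 -0.1317  0.0311] F [-0.07 -0.64 -0.33] w -0.0002
xyaw -157.96 toolz [ 2.e-04 -1.e-04 -1.e+00] units [0.01  0.034 0.286] q [-0.28  0.    1.88 -0.    1.25 -2.23]
side tipz tool -0.0055 world 0.0366
wrist tipz tool -0.0095 world 0.0406
```

View pics/k6.png

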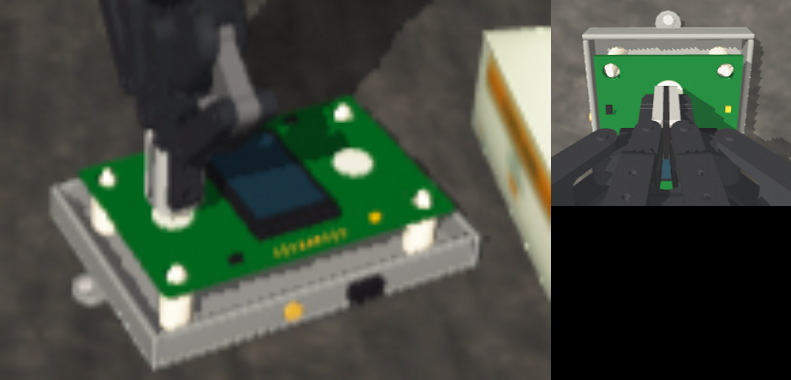

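The tips are now centred over mark A, about 6 mm up and clear of the display, with no force yet. I'll continue in 1 mm rows.

Request:
{"op": "step_arm", "data": {
  "xyz": [
    [0,0,0.04],
    [0,0,0.04],
    [0,0,0.04],
    [0,0,0.04],
    [0,0,0.04],
    [0,0,0.04],
    [0,0,0.04],
    [0,0,0.04],
    [0,0,0],
    [0,0,0]
  ],
  "roll": [0,0,0,0,0,0,0,0,0,0],
  "hand": [0,0,0,0,0,0,0,0,0,0]
}}

```text
t: 8.55
eef_pos: [0.5516, -0.1317, 0.0233]
orientation: [-0.6, 3.083, -0.0]
wrist_force: [-1.5, -0.4, 4.4]
gripper_width: 0.0002
```

Contact, at 4.4 N.

Request:
{"op": "step_arm", "data": {
  "xyz": [
    [0,0,0.04],
    [0,0,0.04],
    [0,0,0.04],
    [0,0,0.04],
    [0,0,0],
    [0,0,0],
    [0,0,0],
    [0,0,0],
    [0,0,0],
    [0,0,0]
  ],
  "roll": [0,0,0,0,0,0,0,0,0,0],
  "hand": [0,0,0,0,0,0,0,0,0,0]
}}

```text
t: 9.55
eef_pos: [0.5514, -0.1316, 0.0189]
orientation: [0.6, -3.083, -0.0]
wrist_force: [-0.3, 0.1, -0.2]
gripper_width: 0.0003
```

The force fell to zero, so it probably clicked and dropped. I'll keep going down to the hard stop.

Request:
{"op": "step_arm", "data": {
  "xyz": [
    [0,0,0.04],
    [0,0,0.04],
    [0,0,0.04],
    [0,0,0],
    [0,0,0],
    [0,0,0],
    [0,0,0],
    [0,0,0],
    [0,0,0],
    [0,0,0]
  ],
  "roll": [0,0,0,0,0,0,0,0,0,0],
  "hand": [0,0,0,0,0,0,0,0,0,0]
}}

```text
t: 10.55
eef_pos: [0.5518, -0.1318, 0.0177]
orientation: [-0.6, 3.083, -0.001]
wrist_force: [-9.6, 2.7, 19.6]
gripper_width: -0.0002
```

```bash
python3 -c "
from h import *
look('k7')"
```

```text
t 10.55 pos [ 0.5518 -0.1318  0.0177] F [-9.58  2.74 19.55] w -0.0002
xyaw -157.96 toolz [ 8.e-04 -3.e-04 -1.e+00] units [ 0.02   0.041 -0.254] q [-0.28  0.02  1.89 -0.    1.23 -2.23]
side tipz tool -0.0186 world 0.0363
wrist tipz tool -0.0184 world 0.036
```

View pics/k7.png

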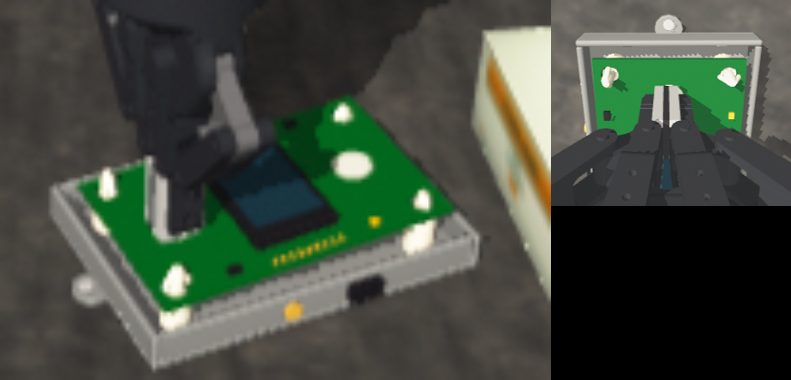

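End A hit the hard stop at about 20 N, and its heads now stand tall. Now lifting, going over to B and checking.

Request:
{"op": "step_arm", "data": {
  "xyz": [
    [0,0,-0.3],
    [0,0,-0.7],
    [0,0,-0.8],
    [-0.6,0,0],
    [-0.8,0,0],
    [-0.8,0,0],
    [-0.8,0,0],
    [-0.6,0.05,0],
    [0,0,0],
    [0,0,0]
  ],
  "roll": [0,0,0,0,0,0,0,0,0,0],
  "hand": [0,0,0,0,0,0,0,0,0,0]
}}

```text
t: 11.65
eef_pos: [0.6342, -0.0966, 0.0603]
orientation: [0.601, -3.083, -0.0]
wrist_force: [0.1, -0.3, 0.2]
gripper_width: 0.0
```

```bash
python3 -c "
from h import *
look('k8'); togo(.634,-.097,.03)
s=dict(np.load('last_side.npz'));W=world(s)
hsv=cv2.cvtColor(s['pixels'],cv2.COLOR_BGR2HSV)
m=(hsv[...,0]>=45)&(hsv[...,0]<=80)&(hsv[...,1]>110)&(W[...,2]<.04)&(W[...,2]>.015)&(abs(W[...,0]-.59)<.09)&(abs(W[...,1]+.115)<.08)
Q=W[m]-[.592,-.114,0];a=np.radians(22.2);X=Q[:,0]*np.cos(a)+Q[:,1]*np.sin(a)
for lo in range(-70,70,20):
  k=(X>lo/1e3)&(X<(lo+20)/1e3);print(lo,k.sum(),np.median(Q[k,2]).round(4))
"
```

```text
t 11.65 pos [ 0.6342 -0.0966  0.0603] F [ 0.07 -0.27  0.16] w 0.0
xyaw -157.94 toolz [-1.e-03  1.e-04 -1.e+00] units [ 3.601 -0.028  1.456] q [-0.19  0.14  1.69 -0.    1.31 -2.15]
side tipz tool -0.0068 world 0.0671
wrist tipz tool -0.0096 world 0.0699
t 11.75 pos [ 0.6339 -0.0969  0.0608] F [0.77 0.18 0.59] w 0.0001
xyaw -157.98 toolz [-4.e-04 -0.e+00 -1.e+00] units [-0.002 -0.004  1.232] q [-0.19  0.13  1.69 -0.    1.31 -2.15]
-70 370 0.0235
-50 376 0.0246
-30 281 0.0256
-10 87 0.0269
10 231 0.0283
30 338 0.0292
50 318 0.0303
```

View pics/k8.png

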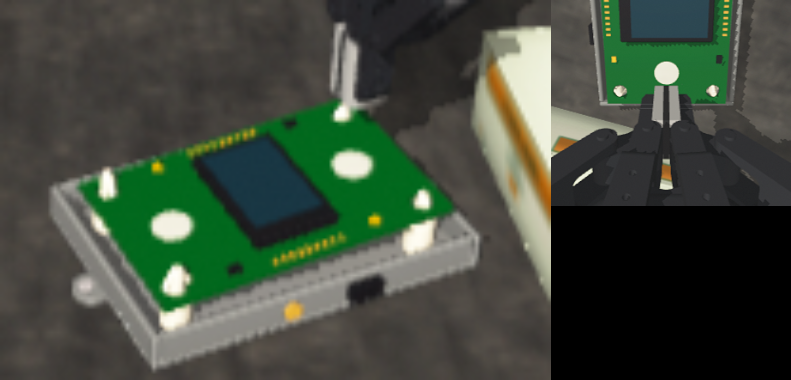

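End A is home at 23.5 mm and end B is still up at 30 mm. The tool is over B, so I'll descend and press in the same way.

Request:
{"op": "step_arm", "data": {
  "xyz": [
    [0,0,0.3],
    [0,0,0.4],
    [0,0,0.3],
    [0,0,0.2],
    [0,0,0.1],
    [0,0,0.04],
    [0,0,0.04],
    [0,0,0],
    [0,0,0],
    [0,0,0]
  ],
  "roll": [0,0,0,0,0,0,0,0,0,0],
  "hand": [0,0,0,0,0,0,0,0,0,0]
}}

```text
t: 12.75
eef_pos: [0.6346, -0.0968, 0.0268]
orientation: [-0.6, 3.083, -0.0]
wrist_force: [0.1, -0.5, -0.9]
gripper_width: -0.0001
```

```bash
python3 -c "
from h import *
look('k9')"
```

```text
t 12.75 pos [ 0.6346 -0.0968  0.0268] F [ 0.13 -0.46 -0.91] w -0.0001
xyaw -157.96 toolz [ 4.e-04 -1.e-04 -1.e+00] units [ 3.613 -0.015  0.109] q [-0.19  0.17  1.72 -0.    1.26 -2.15]
side tipz tool -0.0096 world 0.0363
wrist tipz tool -0.0094 world 0.0362
```

View pics/k9.png

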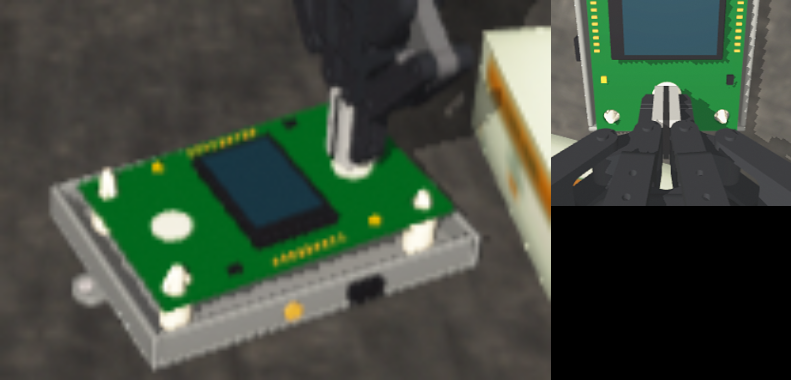

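The tips are just above mark B and clear of the heads. Pressing.

Request:
{"op": "step_arm", "data": {
  "xyz": [
    [0,0,0.04],
    [0,0,0.04],
    [0,0,0.04],
    [0,0,0.04],
    [0,0,0.04],
    [0,0,0.04],
    [0,0,0.04],
    [0,0,0.04],
    [0,0,0],
    [0,0,0]
  ],
  "roll": [0,0,0,0,0,0,0,0,0,0],
  "hand": [0,0,0,0,0,0,0,0,0,0]
}}

```text
t: 13.85
eef_pos: [0.6342, -0.0967, 0.0182]
orientation: [0.6, -3.083, -0.0]
wrist_force: [-0.2, 0.4, -0.3]
gripper_width: -0.0001
```

Request:
{"op": "step_arm", "data": {
  "xyz": [
    [0,0,0.04],
    [0,0,0.04],
    [0,0,0],
    [0,0,0],
    [0,0,0],
    [0,0,0],
    [0,0,0],
    [0,0,0],
    [0,0,0],
    [0,0,0]
  ],
  "roll": [0,0,0,0,0,0,0,0,0,0],
  "hand": [0,0,0,0,0,0,0,0,0,0]
}}

```text
t: 14.85
eef_pos: [0.6344, -0.0968, 0.0167]
orientation: [0.6, -3.083, -0.0]
wrist_force: [-2.8, 1.1, 4.5]
gripper_width: 0.0003
```

Request:
{"op": "step_arm", "data": {
  "xyz": [
    [0,0,0.03],
    [0,0,0],
    [0,0,0],
    [0,0,0],
    [0,0,0],
    [0,0,0],
    [0,0,0],
    [0,0,0],
    [0,0,0],
    [0,0,0]
  ],
  "roll": [0,0,0,0,0,0,0,0,0,0],
  "hand": [0,0,0,0,0,0,0,0,0,0]
}}

```text
t: 15.85
eef_pos: [0.6344, -0.0968, 0.0166]
orientation: [0.6, -3.084, 0.0]
wrist_force: [-6.2, 0.9, 11.5]
gripper_width: 0.0002
```

Request:
{"op": "step_arm", "data": {
  "xyz": [
    [0,0,0.03],
    [0,0,0],
    [0,0,0],
    [0,0,0],
    [0,0,0],
    [0,0,0],
    [0,0,0],
    [0,0,0],
    [0,0,0],
    [0,0,0]
  ],
  "roll": [0,0,0,0,0,0,0,0,0,0],
  "hand": [0,0,0,0,0,0,0,0,0,0]
}}

```text
t: 16.85
eef_pos: [0.6345, -0.0968, 0.0166]
orientation: [-0.6, 3.084, -0.0]
wrist_force: [-10.9, 1.4, 20.0]
gripper_width: -0.0
```

Hard stop at 20 N with no further travel. I'll lift well clear and inspect.

Request:
{"op": "step_arm", "data": {
  "xyz": [
    [0,0,-0.3],
    [0,0,-0.7],
    [0,0,-1],
    [0,0,-1],
    [0,0,-1],
    [0,0,-1],
    [0,0,-1],
    [0,0,-0.5],
    [0,0,0],
    [0,0,0]
  ],
  "roll": [0,0,0,0,0,0,0,0,0,0],
  "hand": [0,0,0,0,0,0,0,0,0,0]
}}

```text
t: 17.85
eef_pos: [0.6342, -0.0967, 0.1767]
orientation: [0.6, -3.083, -0.0]
wrist_force: [0.4, -0.2, 0.4]
gripper_width: 0.0001
```

```bash
python3 -c "
from h import *
togo(.634,-.097,.2)
s=cam('side');W=world(s)
cv2.imwrite('pics/end.png',cv2.resize(s['pixels'][120:300,220:460],None,fx=3,fy=3))
hsv=cv2.cvtColor(s['pixels'],cv2.COLOR_BGR2HSV)
for nm,lo,hi,c,yaw in(('green',45,80,(.592,-.114),22.2),('blue',105,130,(.4815,.156),19.5)):
  Q=W-[*c,0];a=np.radians(yaw);X=Q[...,0]*np.cos(a)+Q[...,1]*np.sin(a);Y=-Q[...,0]*np.sin(a)+Q[...,1]*np.cos(a)
  m=(hsv[...,0]>=lo)&(hsv[...,0]<=hi)&(hsv[...,1]>110)&(Q[...,2]<.04)&(Q[...,2]>.015)&(abs(X)<.075)&(abs(Y)<.05)
  for k in range(-70,70,20):
    j=m&(X>k/1e3)&(X<(k+20)/1e3);print(nm,k,j.sum(),np.median(Q[j][:,2]).round(4), np.median(Q[j&(Y>.0)][:,2]).round(4),np.median(Q[j&(Y<0)][:,2]).round(4))
"
```

```text
t 17.85 pos [ 0.6342 -0.0967  0.1767] F [ 0.43 -0.2   0.37] w 0.0001
xyaw -157.96 toolz [-6.e-04  1.e-04 -1.e+00] units [ 0.015 -0.008 -0.931] q [-0.19  0.06  1.58  0.    1.5  -2.15]
green -70 351 0.0232 0.0232 0.0231
green -50 365 0.0232 0.0232 0.0232
green -30 278 0.0233 0.0232 0.0234
green -10 80 0.0232 0.0265 0.0231
green 10 199 0.0235 0.0235 0.0234
green 30 315 0.0234 0.0234 0.0233
green 50 285 0.0233 0.0234 0.0231
blue -70 177 0.0309 0.0308 0.0309
blue -50 176 0.0309 0.0309 0.0309
blue -30 127 0.0309 0.0308 0.0309
blue -10 37 0.0308 0.0368 0.0308
blue 10 125 0.0312 0.0314 0.0311
blue 30 160 0.031 0.0312 0.031
blue 50 158 0.0309 0.031 0.0309
```

View pics/end.png

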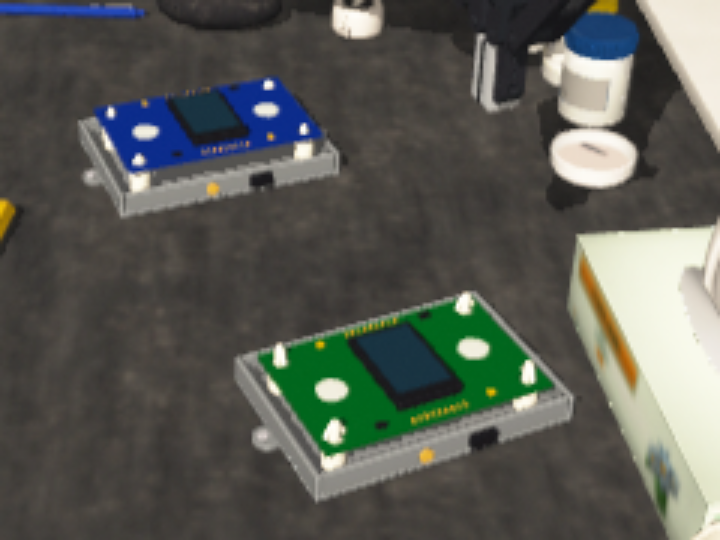

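The green board is flat, with its top at 23.1–23.5 mm everywhere and all four heads standing tall. The blue board is unchanged at 31 mm. The tool is clear.

```bash
python3 -c "
from h import *
print(sign_off())"
```

```text
the job is handed in; nothing more can be done
None
```

The green board is pressed home at both ends and sits flat on its four standoffs. I pressed it with the shut fingers on the two white marks, first the end nearer the robot, then the far end. Each end went down to a hard stop at about 20 N, and nothing touched the display.

**Last checks:**
- **Green board:** its top reads 23.1–23.5 mm over the bench along the whole board, against 23 mm when home. All four arrow heads stand tall.
- **Blue board:** still loose, with its top at about 31 mm, as before. I did not touch it.
- **Arm:** the tool is about 150 mm above the board with no force on it. The job was handed in at about 18 s.

**Disagreement:** all three cameras put the shut fingertips about 7–9 mm behind the reported TCP, while the description puts them 25 mm ahead of it. I went by the images and the felt contact, and both presses bore that out. I found no other failures.

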